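# Push the power module home between freshly glued guide rails

### The arm

A 7-joint arm with a two-finger parallel gripper is mounted at the origin on the work surface. World frame = base frame: x ahead of the robot, y to its left, z up, the work surface at z = 0. Lengths are in mm, angles in rad, forces in N, time in s.
With the tool pointing down it reaches from about 350 to 900 mm from the base axis. Payload 7.2 kg.
Tool frame: the origin (TCP) lies on the centre line of the jaws, within the pads' length; the fingertips stand 19 mm ahead of it and the grasp point (between the pads) is the TCP; z points along the fingers, y is the line along which they close (so a half turn about z gives the same grasp; the last joint's range is limited). The gripper opens to 88 mm and grips with 3 to 60 N. Pads are 20 mm wide; open, the fingers measure 115 mm over their backs; the gripper's body (75 mm by 178 mm) begins 61 mm behind the grasp point.
Start: joints at [1.038, 0.411, -0.013, 1.596, 0.006, 1.134, -0.082], TCP at [280.142, -558.703, 241.653] pointing down, gripper open.
Joint ranges: [-2.95, 2.95], [-0.29, 1.99], [-1.47, 1.44], [0.14, 2.54], [-1.03, 4.17], [0.13, 1.85], [-2.86, 2.86]. Speed limits (rad/s): [2.39, 2.39, 3.01, 3.01, 3.14, 3.14, 3.14].

### API

Orientations are given as [roll, pitch, yaw] about the fixed x, y, z axes, in that order (R = Rz(yaw) Ry(pitch) Rx(roll)).
In Python, from cell import env gives the robot as it stands.
- The arm moves only by the tool apply_moves, never from a script. Its argument "motion" is a list that holds one entry, the list of rows, each a list of 6 numbers: the shift along the tool's x, y, z in cm, then the turn, a rotation vector about the tool's x, y, z in rad. In form: [[[dx, dy, dz, wx, wy, wz], ...]]. A call has 1 to 5 rows; each row is the pose to reach, as a shift and turn from the pose commanded when the call began, along the tool's axes at that moment; what a row does not reach only later rows make up. A row lasts 1/8 s, in which the tool goes at most 62.5 mm and 10.7 degrees, less where a joint would pass 70% of its speed; a pose out of reach is approached as far as the arm can. A call with a gripper value outside its range is refused whole. "hand" is the finger opening in cm, from 0 to 8.78, set as the call begins (left out, the last holds). The fingers move at their own pace and stop on an object; the grip force is fixed at half the most. Time passes only in rows, so rows that repeat a pose let the fingers close. It gives the time, the measured TCP pose, the force, the opening and the grip force at its end, in the units of the state.
- env.observe(): the state, without advancing time (a new reading comes with each control period).
- env.snapshot(name): name is "scene" or "top" or "wrist"; returns a dict with "color" (480x640x3 uint8, red, green, blue), "camera_matrix" (3x3 intrinsics, pixels), "origin" and "orientation" of the camera in the world; the wrist camera has in their place "tool_from_camera" (4x4, takes a point from camera to tool coordinates, whose origin is the TCP and whose axes are the flange's). Camera axes: x right, y up, looking along -z (the intrinsics and any distortion apply to the point x, -y, -z); pixel columns grow to the right and rows downward; lengths in mm; the calibration is good to about 2 mm. The wrist camera is an equidistant fisheye: a pixel r from the principal point sees the ray r / f radians off the axis. A picture is of the moment at which its call begins: read the wrist's pose just before it. There is no depth.
- env.hand_in(): hands the job in; it is judged then, once.
The state is a dict: "time_s": time; "qpos": joint angles; "qvel": joint speeds; "effort": joint torques, N m; "eef_pos": TCP position; "eef_rot": TCP orientation; "contact_force": force on the tool from outside, world axes, zero at the start; "moment": the same for the moment, N m; "grip_width": opening from 0.0 (shut) to 1.0 (fully open); "grip_force": force on a finger pad.
Only numpy, scipy, OpenCV 4.12 (cv2) and the standard library are available. Lean on these libraries where they do the work, as an engineer would, in place of code of your own. Each camera call takes 0.05 s, during which the arm holds its last target. There are 200 camera calls.

### The job

Fit the power module into the opened amplifier by pushing it with the fingertips: line it up with the lane and push it along the chassis floor between the two guide rails, until it is fully home against the connector block at the end of the lane. The rails have just been glued, so nothing may touch either of them, neither the module nor the robot. Never lift or tip the module, leave everything else where it stands, and finish clear of everything.

Things in the scene. Friction and masses are not known exactly. Their poses are not given: they have to be found in the camera images.
- chassis: opened amplifier, fixed: floor pan 330 mm long (x), 260 mm wide (y). Origin: its middle, at table height; its upper face, on which the module slides, is 12 mm above. x runs level down the lane from the open front half towards the connector block, y across, z up. Fixed parts beside the lane's far end and a rear panel (x = 163 mm) stand up to 52 mm above the table
- lane_mouth (a point): centre of the lane's open mouth, on the chassis floor midway between the near ends of the two rails; axes as the chassis (10 mm towards the front from the chassis origin)
- lane_end (a point): centre of the lane's end, on the chassis floor, at the face of the connector block (a fixed block 70 mm wide, 28 mm tall above the floor) against which the module must come to rest; axes as the chassis (125 mm down the lane from the chassis origin)
- rail_left: left guide rail, fixed: plain metal strip 135 mm long, 5 mm thick, 14 mm tall above the chassis floor. Origin: middle of its underside. It reaches from the mouth to the lane's end. The clear lane between the two rails is 116 mm wide
- rail_right: right guide rail, the same as the left one, mirrored (60.5 mm from the lane's centre line to each rail's own middle)
- module: plain metal power module, a box 90 mm long (x, down the lane), 96 mm wide (y), 50 mm tall, 0.3 to 0.65 kg, loose, slides with friction. Origin: centre of its underside. It starts in front of the mouth, up to 40 mm off the centre line and 0.25 rad out of square. In the lane it has 10 mm to spare on each side and stands 36 mm higher than the rails
- glue: small white glue bottle, 26 mm across, 62 mm tall, standing on the chassis floor outside the right rail. Bystander, loose; origin at its underside
- jar: small glass jar of 34 mm diameter, 45 mm tall, standing on the chassis floor outside the left rail. Bystander, loose; origin at its underside
- tumbler: drinking glass, 70 mm across, 95 mm tall, on the table to the right. Bystander, loose; origin at its underside
- bowl: shallow bowl, 110 mm across, 50 mm tall, on the table to the left. Bystander, loose; origin at its underside
- screwdriver: screwdriver 160 mm long lying on the table to the left. Bystander, loose
- spray: spray can, 56 mm across, 170 mm tall, on the table to the right. Bystander, loose; origin at its underside
There are look-alikes about, which are no part of the job. What is shaped like the module but orange, purple or yellow is not meant.

How it is judged:
By the outcome, as a careful person would: the job done as asked, in the order asked, and still so for the second after the job is handed in, with the robot touching nothing.
It also fails if it takes over 64 s, if anything falls off the work surface, if the arm or the gripper's body presses on something with over 40 N, if the wrist force passes 120 N, or if a joint passes its speed limit or range.

## Working session

There is one attempt and no reset: what is moved stays moved. The work goes in short steps, Python scripts to look and compute and a tool call to move; the robot and the scene stay as the last step left them, time stands still between calls to the robot, and variables do not carry over. Pictures are saved under pics/ and viewed, at most 10 in all, crops included, and the job is handed in when it is done.

Besides the shell and the picture viewer there is one more tool, called after "Request:" by a JSON object that holds its "name" and its "arguments", one argument or row to a line. apply_moves: Moves the arm, as the interface text tells. Its arguments: {"type":"object","properties":{"motion":{"type":"array"},"hand":{"type":"number"}},"required":["motion"]}

```bash
ls; mkdir -p pics; python3 - <<'E'
from cell import env
import cv2
o=env.observe();print(o)
for n in("scene","top"):
    s=env.snapshot(n);cv2.imwrite(f"pics/{n}0.png",s["color"][:,:,::-1]);print(n,s["camera_matrix"],s["origin"],s["orientation"],[k for k in s])
E
```

```text
pics
{'time_s': 0.0, 'qpos': array([ 1.03781993,  0.41191837, -0.0126956 ,  1.59706536,  0.00561182,
        1.13431123, -0.08219207]), 'qvel': array([ 1.38522296e-04,  8.03710651e-04, -5.89871908e-05, -6.97300449e-04,
       -5.10568343e-04,  1.21073310e-03, -1.45275034e-03]), 'effort': array([-1.76968606e-03, -5.87962604e+01,  6.40644282e-01, -2.91079724e+01,
       -5.38433797e-02,  1.84743118e-02,  1.03874706e-04]), 'eef_pos': array([ 279.86848016, -558.28376505,  240.7889224 ]), 'eef_rot': array([-3.13993150e+00,  1.35747382e-04,  4.64799138e-01]), 'contact_force': array([-0.46043861,  0.14392637, -0.07721315]), 'moment': array([-0.0243175 , -0.03750283,  0.02394736]), 'grip_force': 0.0, 'grip_width': 1.0010791082145314}
scene [[513.73598944   0.         323.44841645]
 [  0.         513.73598944 238.32456631]
 [  0.           0.           1.        ]] [1003.29587243  440.73170421  703.87228641] [ 8.00571202e-01 -8.35697262e-04  2.28074217e+00] ['color', 'camera_matrix', 'origin', 'orientation']
top [[572.98357271   0.         323.26061519]
 [  0.         572.98357271 236.64914159]
 [  0.           0.           1.        ]] [ 274.63405553    5.29365353 1376.82246349] [ 0.14847394  0.00176087 -1.59343115] ['color', 'camera_matrix', 'origin', 'orientation']
```

View pics/top0.png

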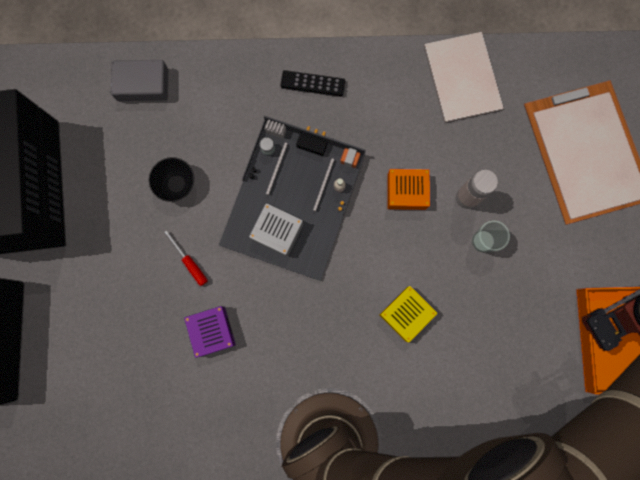

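View pics/scene0.png

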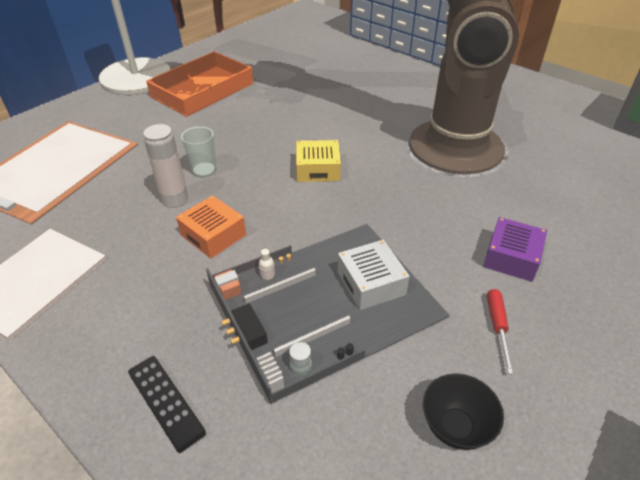

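The top view shows the silver module around (277,229). The rails lie at about (277,168) and (324,184), the connector block at (313,144), and the lane runs up and slightly to the right. The scene view agrees. Next I measure the rails and the module's top face.

```bash
cat > h.py <<'E'
import numpy as np,cv2
from scipy.spatial.transform import Rotation as R
def rays(s,uv):
    K=s["camera_matrix"];uv=np.atleast_2d(uv).astype(float)
    d=np.c_[(uv[:,0]-K[0,2])/K[0,0],-(uv[:,1]-K[1,2])/K[1,1],-np.ones(len(uv))]
    return d@R.from_euler('xyz',s["orientation"]).as_matrix().T
def plane(s,uv,z):
    d=rays(s,uv);o=np.array(s["origin"]);return (o+d*((z-o[2])/d[:,2])[:,None])[:,:2]
def blobs(s,roi,lo=130,sat=60,amin=40):
    hsv=cv2.cvtColor(s["color"],cv2.COLOR_RGB2HSV)
    m=((hsv[...,2]>lo)&(hsv[...,1]<sat)).astype(np.uint8)*255
    k=np.zeros_like(m);x0,y0,x1,y1=roi;k[y0:y1,x0:x1]=m[y0:y1,x0:x1]
    k=k
    return [c for c in cv2.findContours(k,cv2.RETR_EXTERNAL,cv2.CHAIN_APPROX_NONE)[0] if cv2.contourArea(c)>amin]
E
python3 - <<'E'
from h import *
from cell import env
for n,roi in(("top",(225,115,365,275)),("scene",(210,230,445,395))):
    s=env.snapshot(n)
    for c in blobs(s,roi):
        p=c[:,0]
        for z in (26,62):
            w=plane(s,p,z).astype(np.float32);r=cv2.minAreaRect(w)
            print(n,z,cv2.boundingRect(c),np.round(r[0],1),np.round(r[1],1),round(r[2],1))
E
```

```text
top 26 (250, 204, 52, 50) [499.4 116.6] [96.  90.8] 63.3
top 62 (250, 204, 52, 50) [493.4 113.6] [93.4 88.4] 63.3
top 26 (314, 159, 20, 51) [ 6.058e+02 -2.000e-01] [  4.8 132.1] 69.4
top 62 (314, 159, 20, 51) [597.  -0.] [  4.7 128.6] 69.4
top 26 (345, 149, 11, 14) [674.7 -67.2] [17.7 34.2] 70.4
top 62 (345, 149, 11, 14) [664.1 -65.3] [17.3 33.3] 70.4
top 26 (267, 143, 20, 51) [648.3 113. ] [  4.9 132.7] 69.3
top 62 (267, 143, 20, 51) [638.4 110.2] [  4.7 129.1] 69.3
top 26 (261, 138, 12, 12) [710.  136.6] [26.9 28. ] 89.5
top 62 (261, 138, 12, 12) [698.4 133.1] [26.2 27.2] 89.5
scene 26 (256, 351, 28, 41) [739.6 112. ] [66.3 26.3] 69.3
scene 62 (256, 351, 28, 41) [753.6 129.5] [62.8 24.9] 69.3
scene 26 (292, 320, 153, 75) [632.4 247.2] [ 80.4 275.4] 69.4
scene 62 (292, 320, 153, 75) [652.1 257.5] [ 76.1 260.8] 69.4
scene 26 (274, 315, 77, 57) [656.6 137. ] [ 59.2 137.5] 69.8
scene 62 (274, 315, 77, 57) [675.1 153.1] [ 56.  130.2] 69.8
scene 26 (210, 295, 51, 100) [769.7  17.2] [210.3  64. ] 69.3
scene 62 (210, 295, 51, 100) [782.1  39.7] [199.1  60.6] 69.3
scene 26 (214, 270, 25, 18) [659.8 -78.2] [25.4 39.3] 71.6
scene 62 (214, 270, 25, 18) [678.  -50.7] [24.1 37.2] 71.6
scene 26 (244, 267, 72, 36) [607.1   4.4] [ 18.2 138.2] 69.6
scene 62 (244, 267, 72, 36) [628.1  27.4] [ 17.3 130.8] 69.5
scene 26 (338, 230, 107, 80) [443.2 129.7] [192.  204.7] 39.8
scene 62 (338, 230, 107, 80) [472.9 146.3] [181.8 193.8] 39.8
scene 26 (210, 230, 140, 50) [554.3 -48. ] [125.4 255.7] 40.7
scene 62 (210, 230, 140, 50) [578.1 -22. ] [118.7 242.1] 40.7
```

```bash
cat >> h.py <<'E'
O=np.array([573.2,76.6]);Y=-np.deg2rad(20.6)
u=np.array([np.cos(Y),np.sin(Y)]);l=np.array([-u[1],u[0]])
def lane(p): q=np.asarray(p)[...,:2]-O; return np.stack([q@u,q@l],-1)
def row(o,X,L,z,yaw):
    "move row to chassis x X, lateral L, height z, yaw rel. to lane"
    A=R.from_euler('xyz',o["eef_rot"]);B=R.from_euler('xyz',[np.pi,0,Y+yaw])
    t=np.r_[O+X*u+L*l,z]
    print("at",np.round(lane(o["eef_pos"]),1),np.round(o["eef_pos"],1),np.round(o["eef_rot"],3),"t",o["time_s"],"F",np.round(o["contact_force"],1))
    print("row",np.round(A.inv().apply(t-o["eef_pos"])/10,2),np.round((A.inv()*B).as_rotvec(),3))
E
python3 - <<'E'
from h import *
from cell import env
row(env.observe(),-87.7,95,240,np.pi/2)
E
```

```text
at [ -51.  -697.7] [ 280.  -558.5  241.2] [-3.141  0.     0.465] t 0.2 F [0.4 1.1 0.1]
row [ 55.7  -56.52   0.16] [-0.001 -0.    -0.746]
```

Request:
{"name": "apply_moves", "arguments": {
  "motion": [
    [[11,-11.3,0,0,0,-0.15],[22,-22.6,0,0,0,-0.3],[33,-34,0,0,0,-0.45],[44,-45,0,0,0,-0.6],[55.7,-56.5,0,0,0,-0.746]]
  ],
  "hand": 6
}}

```text
time_s: 0.82
eef_pos: [375.5, -259.1, 241.8]
eef_rot: [3.141, 0.0, 1.216]
contact_force: [1.4, 0.0, 1.4]
grip_width: 0.685
grip_force: 0.0
```

```bash
python3 - <<'E'
from h import *
from cell import env
row(env.observe(),-87.7,95,240,np.pi/2)
E
```

```text
at [ -66.9 -383.8] [ 375.5 -259.1  241.8] [3.141 0.    1.216] t 0.825 F [1.4 0.  1.4]
row [47.89 -1.87  0.16] [0.001 0.    0.004]
```

Request:
{"name": "apply_moves", "arguments": {
  "motion": [
    [[47.9,-1.9,0,0,0,0],[47.9,-1.9,0,0,0,0],[47.9,-1.9,0,0,0,0],[47.9,-1.9,0,0,0,0],[47.9,-1.9,0,0,0,0]]
  ]
}}

```text
time_s: 1.45
eef_pos: [474.0, 37.3, 241.9]
eef_rot: [3.141, 0.0, 1.21]
contact_force: [1.2, -0.7, 0.2]
grip_width: 0.684
grip_force: 0.0
```

Request:
{"name": "apply_moves", "arguments": {
  "motion": [
    [[22.0,-0.9,0,0,0,0],[22.0,-0.9,0,0,0,0],[22.0,-0.9,0,0,0,0],[22.0,-0.9,0,0,0,0]]
  ]
}}

```text
time_s: 1.95
eef_pos: [542.6, 248.3, 241.3]
eef_rot: [-3.141, -0.001, 1.214]
contact_force: [-0.2, -0.2, -0.1]
grip_width: 0.684
grip_force: 0.0
```

```bash
python3 - <<'E'
from h import *
from cell import env
o=env.observe();row(o,-87.7,95,100,np.pi/2);row(o,-87.7,95,56,np.pi/2)
s=env.snapshot("wrist");cv2.imwrite("pics/w1.png",s["color"][:,:,::-1])
E
```

```text
at [-89.1 150. ] [542.6 248.3 241.3] [-3.141e+00 -1.000e-03  1.214e+00] t 1.95 F [-0.2 -0.2 -0.1]
row [-5.51  0.14 14.12] [-0.001 -0.001  0.002]
at [-89.1 150. ] [542.6 248.3 241.3] [-3.141e+00 -1.000e-03  1.214e+00] t 1.95 F [-0.2 -0.2 -0.1]
row [-5.52  0.14 18.52] [-0.001 -0.001  0.002]
```

View pics/w1.png

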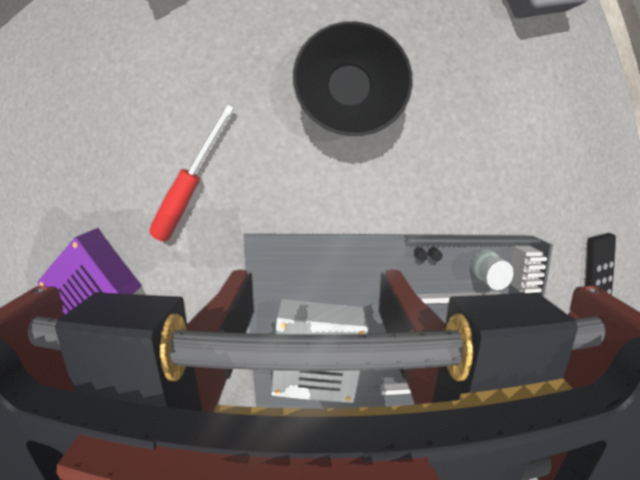

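The wrist view shows the module between the fingers at about (320,350), still ahead of them, with the bowl well clear at (352,78). Now I descend on the module's left side.

Request:
{"name": "apply_moves", "arguments": {
  "motion": [
    [[-5.5,0.1,6,0,0,0],[-5.5,0.1,12,0,0,0],[-5.5,0.1,18.5,0,0,0],[-5.5,0.1,18.5,0,0,0],[-5.5,0.1,18.5,0,0,0]]
  ]
}}

```text
time_s: 2.62
eef_pos: [524.3, 193.2, 56.9]
eef_rot: [-3.141, 0.0, 1.211]
contact_force: [-0.8, 0.2, 0.8]
grip_width: 0.682
grip_force: 0.0
```

```bash
python3 - <<'E'
from h import *
from cell import env
o=env.observe();row(o,-87.7,70,56,np.pi/2);row(o,-87.7,59,56,np.pi/2)
E
```

```text
at [-86.8  91.9] [524.3 193.2  56.9] [-3.141  0.     1.211] t 2.625 F [-0.8  0.2  0.8]
row [-2.19 -0.09  0.09] [-0.001  0.    -0.   ]
at [-86.8  91.9] [524.3 193.2  56.9] [-3.141  0.     1.211] t 2.625 F [-0.8  0.2  0.8]
row [-3.29 -0.09  0.09] [-0.001  0.    -0.   ]
```

Request:
{"name": "apply_moves", "arguments": {
  "motion": [
    [[-1.0,0,0,0,0,0],[-1.6,0,0,0,0,0],[-2.0,0,0,0,0,0],[-2.4,0,0,0,0,0],[-2.7,0,0,0,0,0]]
  ]
}}

```text
time_s: 3.25
eef_pos: [515.3, 169.2, 57.5]
eef_rot: [3.141, -0.003, 1.211]
contact_force: [0.2, 5.7, 3.7]
grip_width: 0.684
grip_force: 2.4
```

Request:
{"name": "apply_moves", "arguments": {
  "motion": [
    [[-0.1,0,0,0,0,0],[-0.2,0,0,0,0,0],[-0.3,0,0,0,0,0],[-0.4,0,0,0,0,0],[-0.4,0,0,0,0,0]]
  ]
}}

```text
time_s: 3.88
eef_pos: [513.7, 165.5, 57.2]
eef_rot: [3.141, -0.003, 1.212]
contact_force: [-0.4, 5.5, 3.9]
grip_width: 0.684
grip_force: 2.3
```

```bash
cat > look.py <<'E'
from h import *
from cell import env
def mod(name):
    s=env.snapshot("top");cv2.imwrite(f"pics/{name}.png",cv2.resize(s["color"][100:290,210:380,::-1],None,fx=3,fy=3))
    for c in blobs(s,(225,115,365,275)):
        w=plane(s,c[:,0],62).astype(np.float32);r=cv2.minAreaRect(w)
        if min(r[1])>50 or cv2.contourArea(c)>800: print("module lane",np.round(lane(r[0]),1),np.round(r[1],1),"yaw",round((r[2]+20.6+45)%90-45,1))
E
python3 - <<'E'
from look import *
o=env.observe();row(o,-87.7,58,56,np.pi/2);mod("t2")
E
```

```text
at [-87.   62.2] [513.7 165.5  57.2] [ 3.141e+00 -3.000e-03  1.212e+00] t 3.875 F [-0.4  5.5  3.9]
row [-0.42 -0.07  0.12] [ 0.    -0.003  0.   ]
```

View pics/t2.png

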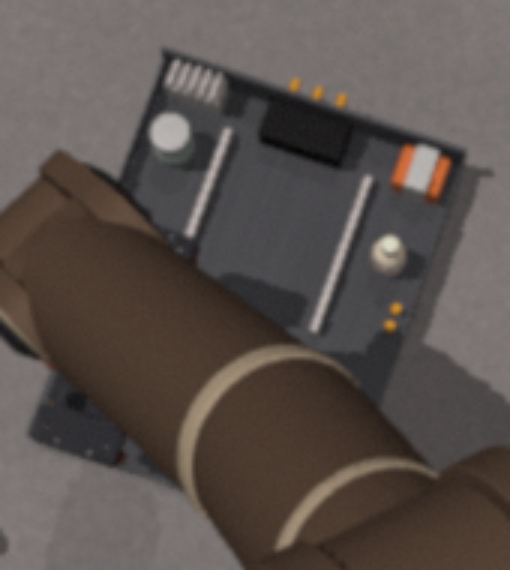

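The arm hides the module in the top view, and about 6 N of side contact is registered. I finish the side push, back off and rise, then look again.

Request:
{"name": "apply_moves", "arguments": {
  "motion": [
    [[-0.1,0,0,0,0,0],[-0.2,0,0,0,0,0],[-0.3,0,0,0,0,0],[-0.4,0,0,0,0,0],[-0.4,0,0,0,0,0]]
  ]
}}

```text
time_s: 4.55
eef_pos: [512.1, 161.5, 57.1]
eef_rot: [3.141, -0.002, 1.212]
contact_force: [-0.6, 5.1, 3.0]
grip_width: 0.683
grip_force: 2.3
```

Request:
{"name": "apply_moves", "arguments": {
  "motion": [
    [[2,0,0,0,0,0],[4,0,0,0,0,0],[5,0,-5,0,0,0],[5,0,-10,0,0,0],[5,0,-12,0,0,0]]
  ]
}}

```text
time_s: 5.18
eef_pos: [530.7, 209.0, 179.5]
eef_rot: [3.139, -0.003, 1.212]
contact_force: [-0.7, -0.6, -0.2]
grip_width: 0.681
grip_force: 0.0
```

```bash
python3 - <<'E'
from look import *
o=env.observe();row(o,-87.7,95,180,np.pi/2);mod("t3")
row(o,-190,0,180,np.pi)
s=env.snapshot("scene");cv2.imwrite("pics/s3.png",cv2.resize(s["color"][200:420,180:470,::-1],None,fx=2.6,fy=2.6))
E
```

```text
at [-86.4 109. ] [530.7 209.  179.5] [ 3.139e+00 -3.000e-03  1.212e+00] t 5.175 F [-0.7 -0.6 -0.2]
row [-1.4  -0.14 -0.05] [ 0.002 -0.003  0.001]
at [-86.4 109. ] [530.7 209.  179.5] [ 3.139e+00 -3.000e-03  1.212e+00] t 5.175 F [-0.7 -0.6 -0.2]
row [-10.89 -10.38  -0.1 ] [ 0.004 -0.    -1.57 ]
```

View pics/s3.png

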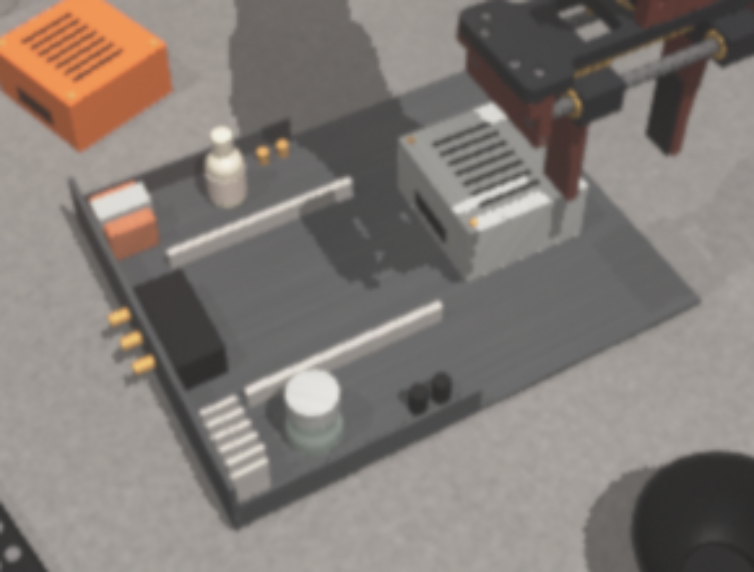

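The scene view shows the module squared up in front of the mouth, its front face around crop (440,200), with rails and bystanders untouched. Next I move behind it.

Request:
{"name": "apply_moves", "arguments": {
  "motion": [
    [[-2,-2.5,0,0,0,-0.18],[-4,-5,0,0,0,-0.36],[-6,-7.5,0,0,0,-0.54],[-9,-9.5,0,0,0,-0.72],[-10.9,-10.4,0,0,0,-0.9]]
  ]
}}

```text
time_s: 5.9
eef_pos: [392.0, 140.9, 175.4]
eef_rot: [-3.139, -0.0, 2.118]
contact_force: [1.1, -0.7, -0.1]
grip_width: 0.683
grip_force: 0.0
```

```bash
python3 - <<'E'
from look import *
o=env.observe();row(o,-185,0,180,np.pi)
E
```

```text
at [-192.3   -3.6] [392.  140.9 175.4] [-3.139 -0.     2.118] t 5.9 F [ 1.1 -0.7 -0.1]
row [-0.35  0.73 -0.46] [-0.002 -0.001 -0.664]
```

Request:
{"name": "apply_moves", "arguments": {
  "motion": [
    [[-0.3,0.3,0,0,0,-0.17],[-0.3,0.5,0,0,0,-0.34],[-0.4,0.7,0,0,0,-0.5],[-0.4,0.7,0,0,0,-0.664],[-0.4,0.7,0,0,0,-0.664]]
  ]
}}

```text
time_s: 6.52
eef_pos: [401.5, 141.9, 175.7]
eef_rot: [-3.142, -0.002, 2.774]
contact_force: [0.4, 0.5, 0.0]
grip_width: 0.679
grip_force: 0.0
```

```bash
python3 - <<'E'
from look import *
o=env.observe();row(o,-180,0,56,np.pi);mod("t4")
E
```

```text
at [-183.7    0.7] [401.5 141.9 175.7] [-3.142e+00 -2.000e-03  2.774e+00] t 6.525 F [0.4 0.5 0. ]
row [-0.39 -0.06 11.97] [-0.    -0.002 -0.008]
module lane [-83.7  -0.8] [95.  87.2] yaw -1.2
```

View pics/t4.png

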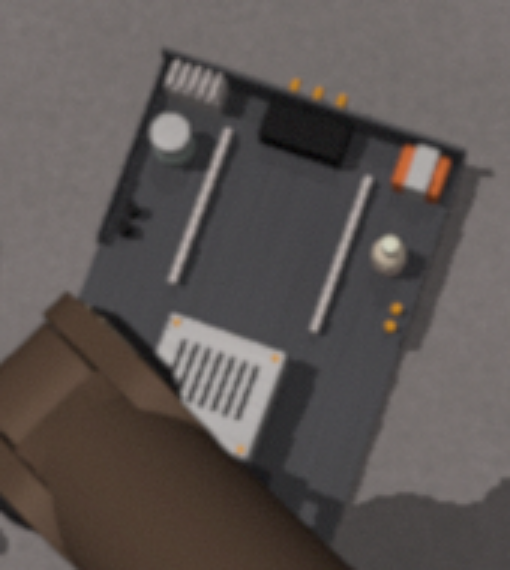

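The top crop shows the module square in front of the mouth, front corners at about (172,315) and (285,352), centred within about 1 mm. Now I descend behind it.

Request:
{"name": "apply_moves", "arguments": {
  "motion": [
    [[-0.4,-0.1,4,0,0,0],[-0.4,-0.1,8,0,0,0],[-0.4,-0.1,12,0,0,-0.008],[-0.4,-0.1,12,0,0,-0.008],[-0.4,-0.1,12,0,0,-0.008]]
  ]
}}

```text
time_s: 7.2
eef_pos: [405.6, 139.9, 57.5]
eef_rot: [3.141, 0.0, 2.782]
contact_force: [-0.1, 0.3, -0.2]
grip_width: 0.684
grip_force: 0.0
```

Request:
{"name": "apply_moves", "arguments": {
  "motion": [
    [[-1,0,0,0,0,0],[-2,0,0,0,0,0],[-3,0,0,0,0,0],[-4,0,0,0,0,0],[-4.8,0,0,0,0,0]]
  ]
}}

```text
time_s: 7.82
eef_pos: [449.5, 122.5, 56.6]
eef_rot: [-3.141, -0.002, 2.783]
contact_force: [-7.0, 2.8, 4.9]
grip_width: 0.682
grip_force: 3.5
```

```bash
python3 - <<'E'
from look import *
o=env.observe();row(o,-100,0,56,np.pi);mod("t5")
E
```

```text
at [-132.    -0.5] [449.5 122.5  56.6] [-3.141e+00 -2.000e-03  2.783e+00] t 7.825 F [-7.   2.8  4.9]
row [-3.2   0.05  0.05] [-0.001 -0.002  0.001]
```

Request:
{"name": "apply_moves", "arguments": {
  "motion": [
    [[-0.4,0,0,0,0,0],[-0.9,0,0,0,0,0],[-1.3,0,0,0,0,0],[-1.6,0,0,0,0,0],[-1.8,0,0,0,0,0]]
  ]
}}

```text
time_s: 8.5
eef_pos: [466.1, 116.5, 56.5]
eef_rot: [-3.141, -0.002, 2.783]
contact_force: [-6.4, 2.2, 3.2]
grip_width: 0.686
grip_force: 3.0
```

```bash
python3 - <<'E'
from look import *
o=env.observe();row(o,-60,0,56,np.pi);
s=env.snapshot("top");cv2.imwrite("pics/t6.png",cv2.resize(s["color"][100:290,210:380,::-1],None,fx=3,fy=3))
s=env.snapshot("scene");b=cv2.resize(s["color"][220:420,200:460,::-1],None,fx=3,fy=3);cv2.imwrite("pics/s6.png",b)
E
```

```text
at [-114.3   -0.3] [466.1 116.5  56.5] [-3.141e+00 -2.000e-03  2.783e+00] t 8.5 F [-6.4  2.2  3.2]
row [-5.43  0.02  0.03] [-0.    -0.002  0.001]
```

View pics/s6.png

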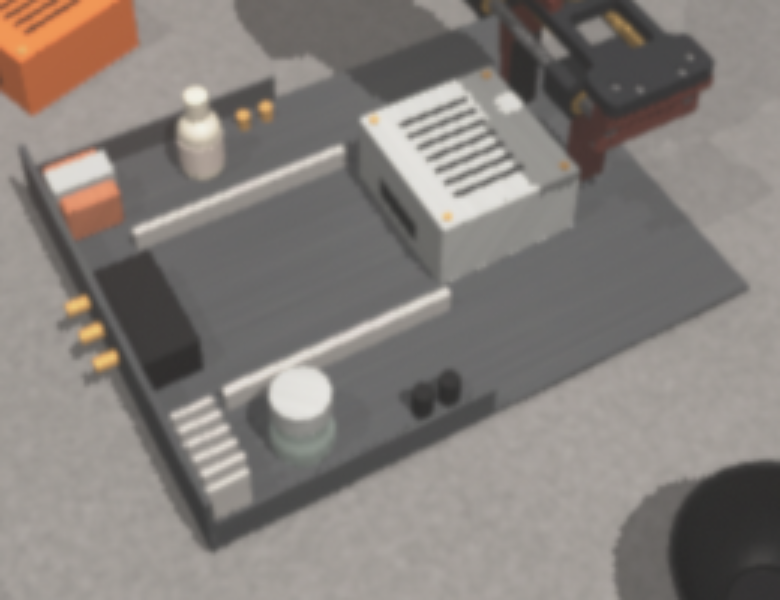

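The scene crop shows the module squared at the mouth: top corners at (362,118), (441,222) and (578,180), bottom front-left corner at (441,280), left rail near end at (448,293) and right rail near end at (345,150). I check the lane coordinates from these.

```bash
python3 - <<'E'
from look import *
s=env.snapshot("scene")
f=lambda p,z:np.round(lane(plane(s,np.array(p)/3+[200,220],z)),1).tolist()
print("top FR,FL,RL,RR",f([[361,119],[441,222],[578,180],[487,70]],62),"botFL",f([[441,281]],12))
print("rail L near top in/out, far",f([[441,288],[450,292],[223,388]],26),"R",f([[337,147],[345,151],[132,231]],26))
E
```

```text
top FR,FL,RL,RR [[-13.9, -44.1], [-15.3, 43.6], [-96.9, 54.1], [-98.4, -43.4]] botFL [[-16.1, 45.4]]
rail L near top in/out, far [[-7.8, 58.6], [-10.7, 63.3], [123.7, 59.8]] R [[-6.6, -60.9], [-9.3, -55.8], [125.0, -59.7]]
```

Centred with more than 9 mm on both sides, and the front is at −15. I push on down the lane.

Request:
{"name": "apply_moves", "arguments": {
  "motion": [
    [[-0.8,0,0,0,0,0],[-1.7,0,0,0,0,0],[-2.6,0,0,0,0,0],[-3.4,0,0,0,0,0],[-4,0,0,0,0,0]]
  ]
}}

```text
time_s: 9.28
eef_pos: [505.1, 101.7, 56.5]
eef_rot: [-3.142, -0.0, 2.782]
contact_force: [-2.5, 1.8, -1.6]
grip_width: 0.682
grip_force: 1.3
```

```bash
python3 - <<'E'
from look import *
o=env.observe();row(o,-30,0,56,np.pi);
s=env.snapshot("scene");cv2.imwrite("pics/s7.png",cv2.resize(s["color"][220:420,200:460,::-1],None,fx=3,fy=3))
E
```

```text
at [-72.6  -0.5] [505.1 101.7  56.5] [-3.142 -0.     2.782] t 9.275 F [-2.5  1.8 -1.6]
row [-4.26  0.05  0.05] [-0. -0.  0.]
```

View pics/s7.png

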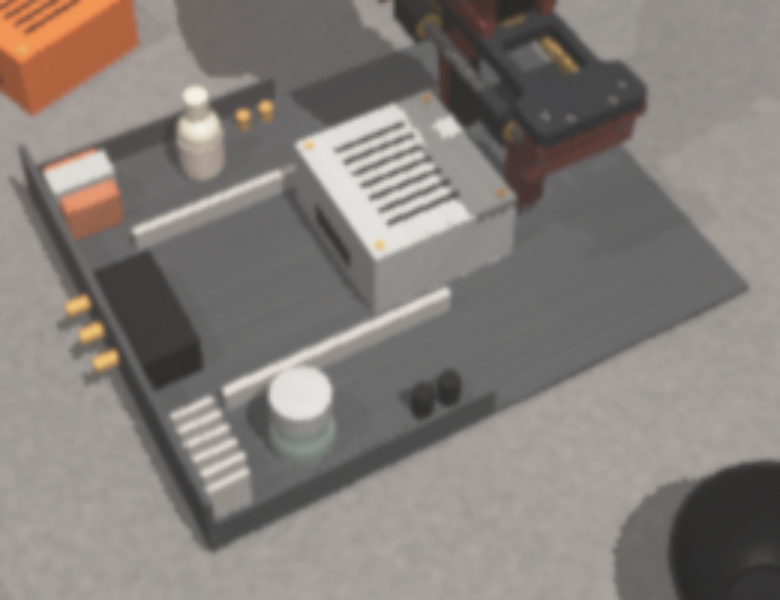

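The module is inside the lane, parallel, with its front-left bottom corner at (375,307) and floor showing between it and both rails. Continuing.

Request:
{"name": "apply_moves", "arguments": {
  "motion": [
    [[-0.8,0,0,0,0,0],[-1.8,0,0,0,0,0],[-2.7,0,0,0,0,0],[-3.6,0,0,0,0,0],[-4.2,0,0,0,0,0]]
  ]
}}

```text
time_s: 9.95
eef_pos: [544.4, 87.1, 56.6]
eef_rot: [3.142, -0.0, 2.782]
contact_force: [-3.8, 2.3, 1.1]
grip_width: 0.683
grip_force: 2.1
```

Request:
{"name": "apply_moves", "arguments": {
  "motion": [
    [[-0.8,0,0,0,0,0],[-1.7,0,0,0,0,0],[-2.5,0,0,0,0,0],[-3.2,0,0,0,0,0],[-3.6,0,0,0,0,0]]
  ]
}}

```text
time_s: 10.58
eef_pos: [577.9, 74.5, 56.7]
eef_rot: [3.142, -0.0, 2.783]
contact_force: [-4.5, 1.2, 1.4]
grip_width: 0.681
grip_force: 2.4
```

```bash
python3 - <<'E'
from look import *
o=env.observe();row(o,25,0,56,np.pi);
s=env.snapshot("scene");cv2.imwrite("pics/s8.png",cv2.resize(s["color"][220:420,200:460,::-1],None,fx=3,fy=3))
E
```

```text
at [ 5.1 -0.3] [577.9  74.5  56.7] [ 3.142 -0.     2.783] t 10.575 F [-4.5  1.2  1.4]
row [-1.99  0.03  0.07] [ 0.    -0.     0.001]
```

View pics/s8.png

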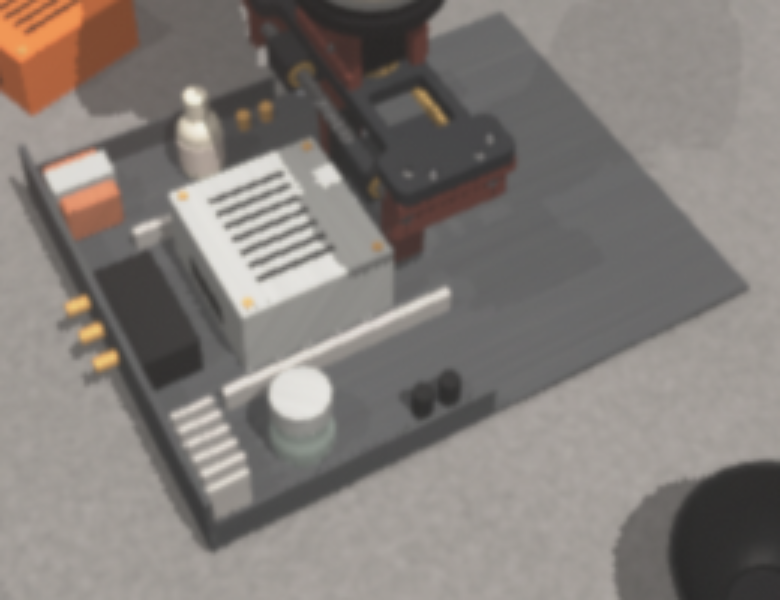

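The module is deep in the lane and parallel, with its front about 20 mm short of the block at (200,350). I close the gap gently while watching the force.

Request:
{"name": "apply_moves", "arguments": {
  "motion": [
    [[-0.4,0,0,0,0,0],[-0.8,0,0,0,0,0],[-1.1,0,0,0,0,0],[-1.4,0,0,0,0,0],[-1.6,0,0,0,0,0]]
  ]
}}

```text
time_s: 11.25
eef_pos: [592.6, 69.0, 56.7]
eef_rot: [-3.142, -0.0, 2.783]
contact_force: [-4.1, 2.2, 2.3]
grip_width: 0.686
grip_force: 2.3
```

Request:
{"name": "apply_moves", "arguments": {
  "motion": [
    [[-0.1,0,0,0,0,0],[-0.2,0,0,0,0,0],[-0.3,0,0,0,0,0],[-0.4,0,0,0,0,0],[-0.4,0,0,0,0,0]]
  ]
}}

```text
time_s: 11.88
eef_pos: [595.2, 68.1, 56.7]
eef_rot: [-3.141, -0.002, 2.783]
contact_force: [-8.3, 3.0, 5.5]
grip_width: 0.685
grip_force: 4.3
```

```bash
python3 - <<'E'
from look import *
o=env.observe();row(o,25,0,56,np.pi)
E
```

```text
at [23.6 -0.2] [595.2  68.1  56.7] [-3.141e+00 -2.000e-03  2.783e+00] t 11.875 F [-8.3  3.   5.5]
row [-0.14  0.02  0.06] [-0.001 -0.002  0.001]
```

Request:
{"name": "apply_moves", "arguments": {
  "motion": [
    [[-0.1,0,0,0,0,0],[-0.2,0,0,0,0,0],[-0.3,0,0,0,0,0],[-0.3,0,0,0,0,0]]
  ]
}}

```text
time_s: 12.38
eef_pos: [595.2, 68.1, 56.6]
eef_rot: [-3.139, -0.006, 2.784]
contact_force: [-17.9, 3.5, 12.8]
grip_width: 0.683
grip_force: 9.2
```

Force rises with no further motion, so the module is home. I back straight off and rise.

Request:
{"name": "apply_moves", "arguments": {
  "motion": [
    [[0.5,0,0,0,0,0],[2,0,0,0,0,0],[5,0,0,0,0,0],[9,0,0,0,0,0],[13,0,-2,0,0,0]]
  ]
}}

```text
time_s: 13.0
eef_pos: [475.7, 112.2, 76.1]
eef_rot: [-3.141, -0.001, 2.782]
contact_force: [-0.7, 0.7, 1.4]
grip_width: 0.679
grip_force: 0.0
```

Request:
{"name": "apply_moves", "arguments": {
  "motion": [
    [[5,0,-4,0,0,0],[8,0,-9,0,0,0],[8,0,-14,0,0,0],[8,0,-16,0,0,0],[8,0,-16,0,0,0]]
  ]
}}

```text
time_s: 13.62
eef_pos: [403.4, 140.2, 237.9]
eef_rot: [3.141, 0.005, 2.782]
contact_force: [-0.3, 0.6, -0.3]
grip_width: 0.683
grip_force: 0.0
```

```bash
python3 - <<'E'
from look import *
o=env.observe();row(o,-200,0,240,np.pi);mod("t9")
s=env.snapshot("scene");b=cv2.resize(s["color"][220:420,200:460,::-1],None,fx=2,fy=2)
t=cv2.resize(cv2.imread("pics/t9.png"),(358,400));cv2.imwrite("pics/f9.png",np.hstack([b,t])[:,:800])
E
```

```text
at [-181.3   -0.2] [403.4 140.2 237.9] [3.141 0.005 2.782] t 13.625 F [-0.3  0.6 -0.3]
row [ 1.87  0.01 -0.22] [ 0.001  0.005 -0.   ]
module lane [79.2  0. ] [94.5 88.4] yaw 0.1
```

View pics/f9.png

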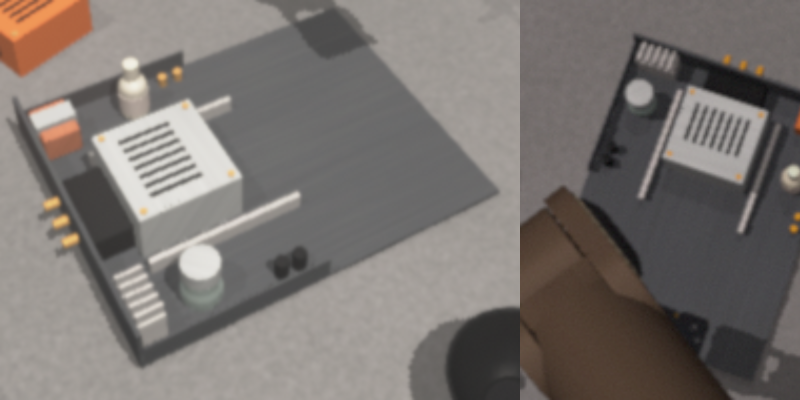

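The module is against the block, square and centred at (0.0 mm, 0.1°). The bystanders are where they were and the robot is clear.

```bash
python3 -c "
from cell import env
print(env.hand_in())"
```

```text
the job is handed in; nothing more can be done
None
```

The power module is fully home against the connector block: the push force rose with no further travel. The final image measures it centred on the lane and square to 0.1°; I saw no contact with the rails, nothing else in view had moved, the arm was clear, and the job was handed in at about 14 s.

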